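Load a glazed tile onto the kiln shelf with a spatula

ROBOT

A 7-joint arm with a two-finger parallel gripper is mounted at the origin on the work surface. World frame = base frame: x ahead of the robot, y to its left, z up, the work surface at z = 0. Lengths are in m, angles in rad, forces in N, time in s.
With the tool pointing down it reaches from about 0.425 to 1.025 m from the base axis. Payload 9.4 kg.
Tool frame: the origin (TCP) lies at the centre of the arm's flange, where the gripper is bolted on; the fingertips stand 186 mm ahead of it and the grasp point (between the pads) lies 167 mm ahead of it (grasp_offset is the distance from the TCP to the grasp point, in m); z points along the fingers, y is the line along which they close (so a half turn about z gives the same grasp; the last joint's range is limited). The gripper opens to 93 mm and grips with 3 to 60 N. Pads are 15 mm wide; open, the fingers measure 128 mm over their backs; the gripper's body (75 mm by 188 mm) begins 65 mm behind the grasp point.
Start: joints at [1.025, 0.599, -0.003, 1.599, 0.002, 0.943, -0.08], TCP at [0.328, -0.647, 0.405] pointing down, gripper open.
Joint ranges: [-2.57, 2.57], [-0.35, 1.97], [-1.29, 1.29], [0.11, 2.56], [-1.05, 4.19], [0.11, 1.86], [-2.63, 2.63]. Speed limits (rad/s): [2.22, 2.22, 3.01, 3.01, 3.14, 3.14, 3.14].

INTERFACE

Orientations are given as a unit quaternion [x, y, z, w].
In Python, from station import observe, get_image, calibration, hand_in, grasp_offset gives the robot as it stands. The module is installed in compiled form; this text tells all that it offers.
- The arm moves only by the tool jog_arm, never from a script. Its argument "steps" is a list of rows, each a list of 7 numbers: the shift along the world's x, y, z in mm, then the turn, a rotation vector about the world's x, y, z in degrees, then the closure, from 0 (fully open) to 1 (shut). A call has 1 to 12 rows; each row shifts and turns the commanded pose from where the row before left it; what a row does not reach is not made up. A row lasts 1/10 s, in which the tool goes at most 50 mm and 8.59 degrees, less where a joint would pass 70% of its speed; a pose out of reach is approached as far as the arm can. A call is refused whole if a number of a shift passes 50 or a number of a turn 8.59, either way. A call with a gripper value outside its range is refused whole. The fingers move at their own pace and stop on an object; the grip force is fixed at half the most. Time passes only in rows, so rows that do not move let the fingers close. It gives the time, the measured TCP pose, the force, the opening and the grip force at its end, in the units of the state.
- observe(): the state, without advancing time (a new reading comes with each control period).
- get_image(name): name is "side" or "top"; returns the picture (384x512x3 uint8, red, green, blue); there is no depth.
- calibration(name): a dict with "fov_y" (degrees; the focal length in pixels is half the picture's height over the tangent of half this angle, whatever the lens; pixels are square), "cx", "cy" (the principal point, pixels), "dist" ([k1, k2, p1, p2, k3] as OpenCV has them; the pictures are not rectified), "xyz" and "orientation" of the camera in the world. Camera axes: x right, y up, looking along -z (the intrinsics and any distortion apply to the point x, -y, -z); pixel columns grow to the right and rows downward; lengths in m; the calibration is good to about 2 mm. A picture is of the moment at which its call begins. calibration takes no time and is no camera call.
- hand_in(): hands the job in; it is judged then, once.
The state is a dict: "clock": time; "joint_positions": joint angles; "qd": joint speeds; "effort": joint torques, N m; "position": TCP position; "orientation": TCP orientation; "wrist_force": force on the tool from outside, world axes, zero at the start; "wrist_torque": the same for the moment, N m; "finger_gap": finger opening in m; "grip_force": force on a finger pad.
Only numpy, scipy, OpenCV 4.12 (cv2) and the standard library are available. Lean on these libraries where they do the work, as an engineer would, in place of code of your own. Each camera call takes 0.05 s, during which the arm holds its last target. There are 200 camera calls.

TASK

The freshly glazed tile on the banding wheel is ready for firing: pick up the spatula, slide its blade under the tile between the two sticks, lift the tile off, carry it level and set it down gently, centred and square, across the two bars of the kiln shelf that has no tile yet. Draw the spatula out from under it and lay the spatula flat on the open table, clear of the wheel, the shelves and the tiles. Never touch a tile with the gripper, do not drop or tip the tile, and leave the tile already on its shelf and the pots and bottles where they are.

Things in the scene. Friction and masses are not known exactly. Their poses are not given: they have to be found in the camera images.
- spatula: Cranked spatula, 0.13 kg, at first lying stably with its blade flat on the table. Origin: centre of the blade's underside, +x to the tip. Steel blade 105 x 54 x 2 mm (x -52 to 52); behind it a neck climbs at a slant to a collar and a wooden handle parallel to the blade, straight behind it: x -85 to -195, 20 wide (y), 22 high (z 21 to 43). Let go, it stays balanced on its blade, handle in the air.
- spatula_grip (a point): Point on the axis of the spatula's wooden handle near its front end, at (-105, 0, +32) mm in the spatula's frame: a good place to grip it, across the handle's 20 mm width.
- tile: The freshly glazed tile to be moved: square ceramic, 108 x 108 x 7 mm, about 0.15 kg, white with a thin line pattern. Origin: centre of its underside, x and y along its edges, z up. It lies loose across the two sticks of the banding wheel, roughly centred and square.
- wheel: Banding wheel: black iron turntable, round head 190 mm across, top face 65 above the table; turns only against stiff friction (0.15 N m). Two wooden sticks fixed on the head along its x axis, each 130 long x 12 wide x 20 high, centre lines at y = -45 and 45: under the tile a channel 78 wide, 20 high, open at both ends. Origin under its centre on the table. +x points roughly to the robot's left.
- wheel_rest (a point): Point midway between the wheel's two sticks at the level of their tops, 85 mm above the table; the tile's underside lies at this level. Axes as the wheel.
- shelf_a: The kiln shelf without a tile, where the tile must go: fixed buff slab 170 (x) x 130 (y) x 15 mm high. Two pale bars fixed on it along x, each 130 long x 12 wide x 20 high, centre lines at y = -45 and 45: between them a channel 78 wide, 20 high, open at both ends. Origin: centre of the underside, on the table. +x points roughly to the robot's left; the table on its right side (-x) is open.
- shelf_a_rest (a point): Centre of the place for the tile: midway along and between the empty shelf's bars, level with their tops, 35 mm above the table. Axes as shelf_a.
- shelf_b: The other kiln shelf, the same in every measure, which already carries a tile. The two shelves lie side by side, one nearer to the robot and one farther; which is which changes.
- done_tile: The tile already in place on shelf_b, like the other one: 108 x 108 x 7 mm. Leave it alone.
- sprayer: Bystander: spray bottle, 72 across, 190 high; origin under its centre.
- underglaze: Bystander: small bottle, 56 across, 130 high; origin under its centre.
- brush_pot: Bystander: white pot of brushes, 84 across, 100 high, brushes to about 230; origin under its centre.

How it is judged:
On the way, in this order (a step that is already met when the one before it is completed fails the run):
1. the tile is lifted clear of the wheel's sticks, carried by the spatula (contact force between tile and spatula above 0.5 N and contact force between tile and wheel below 0.05 N and z of tile in the frame of wheel_rest above 0.015 m), for 0.3 s.
2. the tile lies centred and square on both bars of the empty shelf, with the spatula no longer touching it (x of tile in the frame of shelf_a_rest between -0.015 and 0.015 m and y of tile in the frame of shelf_a_rest between -0.012 and 0.012 m and z of tile in the frame of shelf_a_rest between -0.003 and 0.004 m and (angle between the x axis of tile and the x axis of shelf_a, either way round below 0.22 rad or angle between the x axis of tile and the y axis of shelf_a, either way round below 0.22 rad) and angle between tile's own z axis and vertical below 0.06 rad and contact force between tile and shelf_a above 0.4 N and contact force between tile and spatula below 0.05 N), for 0.2 s.
At the end, for the whole second after the job is handed in: The tile rests flat and still on both bars of the empty shelf, centre within 15 mm along and 12 mm across their middle, square to them within 0.22 rad, clear of the spatula. The spatula lies still, blade flat on the table (within 10 mm and 0.12 rad), touching no wheel, shelf or tile (all of step 2 and linear speed of tile below 0.01 m/s and height (world z) of spatula between -0.005 and 0.01 m and angle between spatula's own z axis and vertical below 0.12 rad and linear speed of spatula below 0.02 m/s and contact force between spatula and shelf_a below 0.05 N and contact force between spatula and shelf_b below 0.05 N and contact force between spatula and wheel below 0.05 N and contact force between spatula and done_tile below 0.05 N).
It fails at once if the gripper or arm touches a tile (contact force between any of the fingers, the arm and tile above 0.2 N or contact force between any of the fingers, the arm and done_tile above 0.2 N).
It fails at once if the tile is tipped more than 0.3 rad (angle between tile's own z axis and vertical above 0.3 rad).
It fails at once if the tile is dropped or banged down: more than 12 N between it and a shelf or the wheel (contact force between tile and shelf_a above 12 N or contact force between tile and shelf_b above 12 N or contact force between tile and wheel above 12 N).
It fails at once if the tile already on its shelf is shifted by more than 10 mm (distance of done_tile from where it was at the start of the episode above 0.01 m).
It fails at once if a bystander is pushed more than 30 mm (distance of any of sprayer, underglaze, brush_pot from where it was at the start of the episode above 0.03 m).
It also fails if it takes over 69 s, if anything falls off the work surface, if the arm or the gripper's body presses on something with over 40 N, if the wrist force passes 120 N, or if a joint passes its speed limit or range.

## Working session

There is one attempt and no reset: what is moved stays moved. The work goes in short steps, Python scripts to look and compute and a tool call to move; the robot and the scene stay as the last step left them, time stands still between calls to the robot, and variables do not carry over. Pictures are saved under pics/ and viewed, at most 10 in all, crops included, and the job is handed in when it is done.

Besides the shell and the picture viewer there is one more tool, called after "Emit:" by a JSON object that holds its "name" and its "arguments", one argument or row to a line. jog_arm: Moves the arm, as the interface text tells. Its arguments: {"type":"object","properties":{"steps":{"type":"array","items":{"type":"array","items":{"type":"number"}}}},"required":["steps"]}

```bash
mkdir -p pics
cat > h.py <<'E'
import numpy as np, cv2
from scipy.spatial.transform import Rotation as R
from station import *
def K(n):
    c=calibration(n); f=192/np.tan(np.radians(c['fov_y'])/2)
    return c,np.array([[f,0,c['cx']],[0,f,c['cy']],[0,0,1.]]),np.array(c['dist'],float)
def ray(n,px):
    c,k,d=K(n); u=cv2.undistortPoints(np.array(px,float).reshape(-1,1,2),k,d).reshape(-1,2)
    v=np.c_[u[:,0],-u[:,1],-np.ones(len(u))]
    return np.array(c['xyz']),R.from_quat(c['orientation']).apply(v)
def plane(n,px,z):
    o,v=ray(n,px); return o+v*((z-o[2])/v[:,2])[:,None]
def proj(n,P):
    c,k,d=K(n); q=R.from_quat(c['orientation']).inv().apply(np.array(P,float).reshape(-1,3)-c['xyz'])*[1,-1,-1]
    return cv2.projectPoints(q,np.zeros(3),np.zeros(3),k,d)[0].reshape(-1,2)
def snap(n,name):
    im=get_image(n)[:,:,::-1].copy(); cv2.imwrite(f'pics/{name}_raw.png',im); return im
E
python3 - <<'E'
from h import *
for n in('top','side'):
    im=snap(n,n+'0'); cv2.imwrite(f'pics/{n}0.png',cv2.resize(im,(800,600),interpolation=cv2.INTER_CUBIC)); print(calibration(n))
print(observe())
E
```

```text
{'fov_y': 44.2899940690681, 'cx': 257.7064173651761, 'cy': 187.25441722366594, 'dist': array([-0.12366786,  0.        ,  0.        ,  0.        ,  0.        ]), 'xyz': array([0.39710431, 0.02841906, 1.57708127]), 'orientation': array([ 0.03548274, -0.03396034, -0.70142248,  0.71105145])}
{'fov_y': 54.228938542092514, 'cx': 253.97720982269925, 'cy': 188.63358690639765, 'dist': array([-0.04358242,  0.        ,  0.        ,  0.        ,  0.        ]), 'xyz': array([0.24757209, 0.9561306 , 0.63391832]), 'orientation': array([-0.08315123,  0.49184868,  0.85449487, -0.14494577])}
{'clock': 0.1, 'joint_positions': array([ 1.02529725,  0.60003734, -0.00253029,  1.60002568,  0.00183047,
        0.9429161 , -0.07977579]), 'qd': array([ 0.00032289, -0.00232827, -0.0004677 , -0.00204811, -0.00192504,
        0.00082685,  0.00025051]), 'effort': array([ 5.98444574e-03, -7.66562247e+01,  1.50219262e+00, -2.52937585e+01,
       -5.24075737e-02,  1.36062928e-02,  3.19316575e-05]), 'position': array([ 0.32748815, -0.64662738,  0.40396061]), 'orientation': array([ 9.72643317e-01,  2.32302600e-01, -2.38203748e-04, -6.50337707e-04]), 'wrist_force': array([-0.21612955, -0.25272269, -0.05254481]), 'wrist_torque': array([-0.00090279, -0.02473777, -0.00829938]), 'grip_force': 0.0, 'finger_gap': 0.0928799840066364}
```

View pics/top0.png

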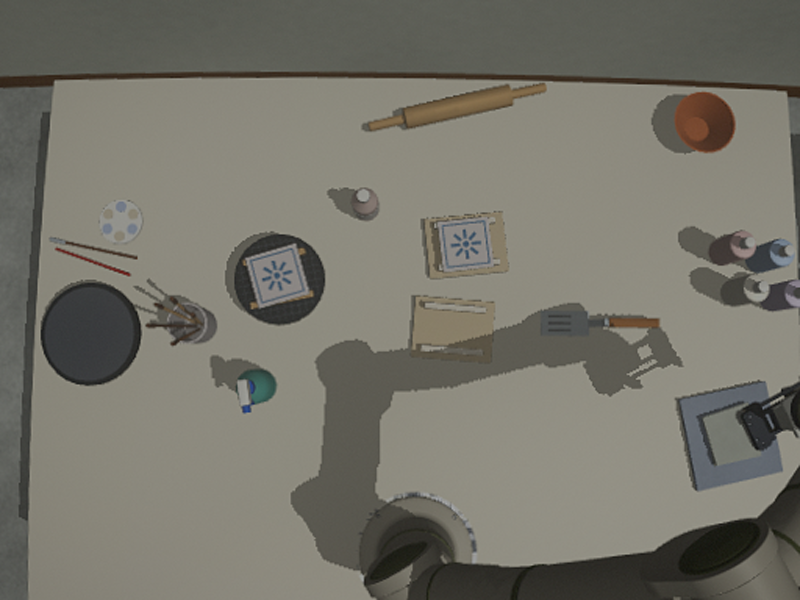

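View pics/side0.png

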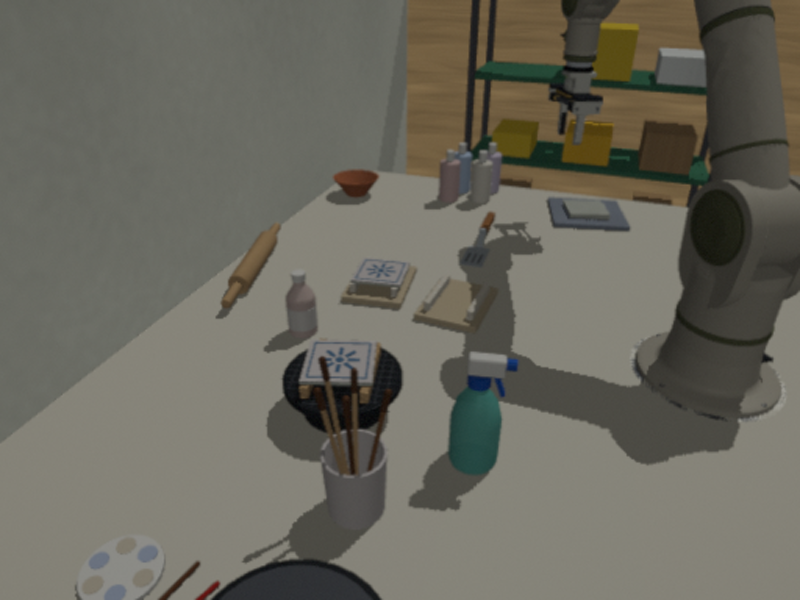

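The top view (800-wide) shows the tile on the wheel at about (277,275), the empty near shelf (shelf_a) at (453,328), shelf_b with its tile at (466,244), and the spatula with its blade at (565,323) and handle at (635,322), tip pointing left. The side view agrees, with the bottle and sprayer well away from the path.

Run:
```python
from h import *
im=cv2.imread('pics/top0_raw.png')
a=cv2.resize(im[130:245,140:430],None,fx=2.75,fy=2.75,interpolation=cv2.INTER_CUBIC)
a=cv2.convertScaleAbs(a,alpha=1.5)
hsv=cv2.cvtColor(im,cv2.COLOR_BGR2HSV)
for x,y in [(177,176),(165,176),(290,188),(290,210),(278,209),(360,207),(352,207),(395,207),(415,207),(320,240),(300,223),(380,170)]:
    print((x,y),im[y,x],hsv[y,x])
cv2.imwrite('pics/crop0.png',a)
```

```text
(177, 176) [100  80  55] [103 115 100]
(165, 176) [130 133 138] [ 11  15 138]
(290, 188) [128 140 143] [ 24  27 143]
(290, 210) [104 125 136] [ 20  60 136]
(278, 209) [105 126 136] [ 20  58 136]
(360, 207) [65 66 65] [60  4 66]
(352, 207) [65 65 64] [90  4 65]
(395, 207) [ 50  78 110] [ 14 139 110]
(415, 207) [ 50  77 109] [ 14 138 109]
(320, 240) [131 143 145] [ 26  25 145]
(300, 223) [74 84 89] [20 43 89]
(380, 170) [129 140 143] [ 24  25 143]
```

View pics/crop0.png

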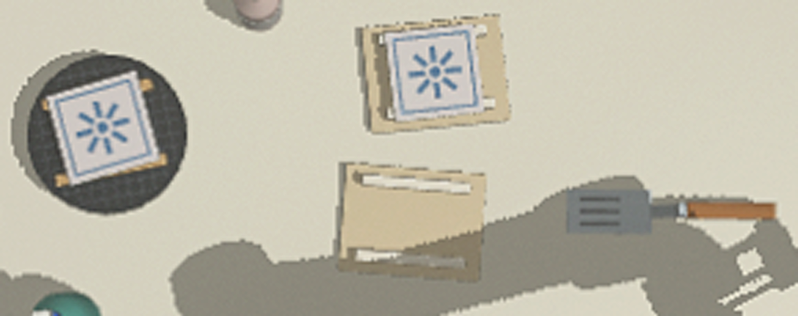

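The crop shows the tile's corners at about (50,95),(135,73),(160,158),(72,185). The sticks are parallel to the tile edges, turned about 12°. The slab corners are at (341,163),(486,174),(479,281),(338,270), and the spatula blade spans x 567–650 at y≈211.

```bash
cat >> h.py <<'E'
def rect(n,mask,box,z,k=3):
    """largest blob of mask within box(x0,y0,x1,y1) -> minAreaRect on plane z (mm)"""
    m=np.zeros(mask.shape,np.uint8); x0,y0,x1,y1=box; m[y0:y1,x0:x1]=mask[y0:y1,x0:x1]*255
    m=cv2.resize(m,None,fx=4,fy=4,interpolation=cv2.INTER_LINEAR); m=(m>127).astype(np.uint8)
    m=cv2.morphologyEx(m,cv2.MORPH_CLOSE,np.ones((4*k,4*k)))
    c=max(cv2.findContours(m,cv2.RETR_EXTERNAL,cv2.CHAIN_APPROX_NONE)[0],key=cv2.contourArea)
    c=cv2.convexHull(c).reshape(-1,2); P=plane(n,(c+.5)/4-.5,z)[:,:2]*1000
    r=cv2.minAreaRect(P.astype(np.float32)); 
    b=cv2.boxPoints(r); return np.round(r[0],1),np.round(r[1],1),round(r[2],1)
E
python3 - <<'E'
from h import *
im=cv2.imread('pics/top0_raw.png'); h=cv2.cvtColor(im,cv2.COLOR_BGR2HSV).astype(int);H,S,V=h[...,0],h[...,1],h[...,2]
print('tile',rect('top',((V>110)&(S<35))|((H>90)&(H<120)&(S>50)),(150,150,203,204),.092))
g=((V>110)&(S>55)&(H<30))
print('sticks+tile',rect('top',g|((V>115)&(S<35)),(150,150,203,204),.085))
print('wheel',rect('top',(V<75),(145,145,210,212),.065))
print('slab',rect('top',(S>45)&(V>70),(258,186,320,235),.015,5))
print('slab b',rect('top',(S>45),(268,132,330,182),.015,5))
print('bar1',rect('top',(S<40)&(V>120),(266,191,314,202),.035,2), rect('top',(S<33)&(V>80),(266,219,314,228),.035,2))
print('done',rect('top',((V>110)&(S<30))|((H>90)&(H<120)&(S>50)),(278,136,321,178),.042))
print('blade',rect('top',(V>50)&(V<80)&(S<25),(344,196,378,217),.002))
print('handle',rect('top',(S>100)&(H<20),(385,200,430,215),.032))
print('px of stick ends',[np.round(plane('top',[(140+x/2.75,130+y/2.75)],.085)[0,:2]*1000) for x,y in[(44,103),(153,84),(61,181),(166,159)]])
E
```

```text
tile (array([575. , 288.5]), array([109.6, 109.5]), 17.0)
sticks+tile (array([576. , 290.2]), array([116.9, 128.5]), 12.4)
wheel (array([571. , 289.3]), array([188.5, 188.9]), 0.9)
slab (array([475.1, -74.6]), array([172.6, 133.7]), 86.0)
slab b (array([ 656.2, -101.5]), array([133.3, 172.2]), 6.6)
bar1 (array([519.4, -77.7]), array([128.1,  13.9]), 86.2) (array([431.1, -71.8]), array([127.5,  15.3]), 86.3)
done (array([ 662.8, -100.1]), array([129.3, 129.7]), 6.5)
blade (array([ 488.2, -309.3]), array([63.8, 46.5]), 89.8)
handle (array([ 491. , -459.5]), array([ 19.1, 108.3]), 0.6)
px of stick ends [array([604., 360.]), array([627., 233.]), array([513., 337.]), array([540., 215.])]
```

Emit:
{"name": "jog_arm", "arguments": {
  "steps": [
    [20, 28, -10, 0, 0, 8, 0],
    [20, 28, -10, 0, 0, 8, 0],
    [20, 28, -10, 0, 0, 8, 0],
    [20, 28, -10, 0, 0, 8, 0],
    [20, 28, -10, 0, 0, 8, 0],
    [20, 28, -10, 0, 0, 8, 0],
    [20, 28, -10, 0, 0, 8, 0],
    [22, 26, -10, 0, 0, 7.7, 0],
    [0, 0, 0, 0, 0, 0, 0]
  ]
}}

```text
clock: 1.0
position: [0.4927, -0.4201, 0.3233]
orientation: [0.7, 0.714, 0.002, -0.001]
wrist_force: [-0.4, 0.2, 0.7]
finger_gap: 0.093
grip_force: 0.0
```

Run:
```python
from h import *
im=cv2.imread('pics/top0_raw.png').astype(int)
print('row x',im[203,340:425].sum(1)//3)
print('row x',im[208,340:425].sum(1)//3)
print('col',im[192:222,365].sum(1)//3)
h=cv2.cvtColor(im.astype(np.uint8),cv2.COLOR_BGR2HSV);print('S',h[207,385:428,1]); print('Scol',h[198:216,400,1],h[198:216,418,1])
for n,z,p in[('underglaze',.12,(364/1.5625,196/1.5625)),('sprayer',.18,(245/1.5625,393/1.5625)),('pot',.1,(188/1.5625,318/1.5625))]:print(n,plane('top',[p],z)[0])
o=observe();print(o['position'],R.from_quat(o['orientation']).as_matrix().round(4))
```

```text
row x [ 88  88  89  89  89  87  82  81  82  81  81  76  77  77  77  77  77  77
  75  76  76  77  77  77  72  76  83  81  80  82  81  82  82  82  82  79
 106  93  88  87  87  85  86  85  85  86  80  95  95  78  70  73  73  72
  72  72  70  74  83  83  82  85  83  83  82  82  82  80  80  82  80  80
  78  75 119 116 116 115 115 114 115 118 129 139 138]
row x [ 89  88  90  89  89  89  77  81  81  80  81  83  82  82  83  82  83  82
  83  82  82  82  82  81  82  81  80  81  82  81  80  81  81  79  80  81
  74  71  70  71  69  73  73  73  74  65  65  82  81  97  52  48  54  69
  75  76  75  77  76  78  77  76  78  77  77  77  78  79  79  79  79  79
  79  79  79  77  78  78  78  78  76  92 128 142 138]
col [138 129  86  89  89  88  87  81  81  77  71  76  81  79  74  74  81  80
  76  71  78  80  76  81  88  89  89  87  87  89]
S [  8   8  15  15   7 136 116 123 138 138 139 138 136 141 139 141 138 138
 139 137 136 136 138 136 137 134 140 138 137 137 138 136 135 140 137 143
 107  42  21  23  26  23  25]
Scol [ 25  25  26  26  25  70 136 140 134 141 145  67  25  23  25  26  27  26] [ 27  26  27  25  23  35 143 139 134 140 138 101  30  27  28  28  27  28]
underglaze [0.73541802 0.1132298  0.12      ]
sprayer [0.33954999 0.32849213 0.18      ]
pot [0.48493326 0.467525   0.1       ]
[ 0.49270317 -0.42005123  0.32332366] [[-2.060e-02  9.998e-01  5.000e-04]
 [ 9.998e-01  2.060e-02  4.000e-03]
 [ 4.000e-03  5.000e-04 -1.000e+00]]
```

Run:
```python
from h import *
print(plane('top',[(345.5,207.),(375.5,207.),(365,198.5),(365,215.5)],.002)*1000)
print(plane('top',[(400,205.8),(418,206.5)],.037)*1000, plane('top',[(389.6,206),(421.8,206.5)],.037)*1000)
```

```text
[[ 489.75225386 -262.57613364    2.        ]
 [ 490.90711783 -364.58475341    2.        ]
 [ 519.17126032 -328.95365752    2.        ]
 [ 461.93374036 -328.5923097     2.        ]]
[[ 493.67326143 -438.25486753   37.        ]
 [ 491.98325849 -499.37784455   37.        ]] [[ 492.6372139  -403.16907764   37.        ]
 [ 492.11293901 -512.3676255    37.        ]]
```

Emit:
{"name": "jog_arm", "arguments": {
  "steps": [
    [-1, -1, -40, 0, 0, -0.6, 0],
    [0, 0, -40, 0, 0, 0, 0],
    [0, 0, -25, 0, 0, 0, 0],
    [0, 0, -10, 0, 0, 0, 0],
    [0, 0, -6, 0, 0, 0, 0],
    [0, 0, 0, 0, 0, 0, 0],
    [0, 0, 0, 0, 0, 0, 0.4],
    [0, 0, 0, 0, 0, 0, 1],
    [0, 0, 0, 0, 0, 0, 1],
    [0, 0, 0, 0, 0, 0, 1],
    [0, 0, 0, 0, 0, 0, 1],
    [0, 0, 0, 0, 0, 0, 1]
  ]
}}

```text
clock: 2.2
position: [0.4886, -0.4258, 0.2038]
orientation: [0.707, 0.707, -0.0, 0.0]
wrist_force: [-0.4, -0.2, 0.0]
finger_gap: 0.0494
grip_force: 0.0
```

Emit:
{"name": "jog_arm", "arguments": {
  "steps": [
    [0, 0, 0, 0, 0, 0, 1],
    [0, 0, 0, 0, 0, 0, 1]
  ]
}}

```text
clock: 2.4
position: [0.4886, -0.4257, 0.2037]
orientation: [0.707, 0.707, -0.0, -0.0]
wrist_force: [1.1, 0.6, -0.0]
finger_gap: 0.0335
grip_force: 0.0
```

Emit:
{"name": "jog_arm", "arguments": {
  "steps": [
    [2.5, 4, -4.5, 0, 0, 0.3, 1],
    [0, 0, 0, 0, 0, 0, 1],
    [0, 0, 0, 0, 0, 0, 1],
    [0, 0, 0, 0, 0, 0, 1],
    [0, 0, 0, 0, 0, 0, 1],
    [0, 0, 0, 0, 0, 0, 1]
  ]
}}

```text
clock: 3.0
position: [0.491, -0.4218, 0.1992]
orientation: [0.706, 0.709, -0.0, 0.0]
wrist_force: [0.1, -0.3, -1.0]
finger_gap: 0.0199
grip_force: 30.0
```

Emit:
{"name": "jog_arm", "arguments": {
  "steps": [
    [0, 0, 10, 0, 0, 0, 1],
    [0, 0, 30, 0, 0, 0, 1],
    [0, 0, 30, 0, 0, 0, 1],
    [4, 10, 20, 0, 0, 0, 1],
    [8, 25, 11, 0, 0, 1, 1],
    [9, 30, 0, 0, 0, 1, 1],
    [9, 30, 0, 0, 0, 1, 1],
    [9, 30, 0, 0, 0, 1, 1],
    [9, 30, 0, 0, 0, 1, 1],
    [9, 30, 0, 0, 0, 1, 1],
    [9, 30, 0, 0, 0, 1, 1],
    [9, 30, 0, 0, 0, 1, 1]
  ]
}}

```text
clock: 4.2
position: [0.5663, -0.1756, 0.3011]
orientation: [0.654, 0.756, 0.0, 0.0]
wrist_force: [0.3, -0.3, -1.2]
finger_gap: 0.02
grip_force: 30.0
```

Emit:
{"name": "jog_arm", "arguments": {
  "steps": [
    [9, 30, 0, 0, 0, 1, 1],
    [9, 30, 0, 0, 0, 1, 1],
    [9, 30, 0, 0, 0, 1, 1],
    [9, 30, 0, 0, 0, 1, 1],
    [9, 30, 0, 0, 0, 1, 1],
    [9, 30, 0, 0, 0, 1, 1],
    [9, 30, 0, 0, 0, 0, 1],
    [8, 21, 0, 0, 0, 0, 1],
    [3, 0, 0, 0, 0, 0, 1],
    [0, 0, 0, 0, 0, 0, 1]
  ]
}}

```text
clock: 5.2
position: [0.6402, 0.0543, 0.3007]
orientation: [0.614, 0.79, -0.0, 0.0]
wrist_force: [0.1, -0.6, -1.3]
finger_gap: 0.0202
grip_force: 30.0
```

Run:
```python
from h import *
o=observe();print(o['position'],R.from_quat(o['orientation']).as_matrix().round(4),o['wrist_torque'])
im=snap('top','t1'); s=snap('side','s1')
a=cv2.resize(im[110:230,140:340],(800,480),interpolation=cv2.INTER_CUBIC)
b=cv2.resize(s[130:290,150:410],(800,492),interpolation=cv2.INTER_CUBIC)
cv2.imwrite('pics/v1.png',cv2.resize(np.vstack([a,b]),(500,600)))
cv2.imwrite('pics/v1b.png',cv2.convertScaleAbs(b,alpha=1.4))
```

```text
[0.64021177 0.05432628 0.3006908 ] [[-2.471e-01  9.690e-01  4.000e-04]
 [ 9.690e-01  2.471e-01 -4.000e-04]
 [-5.000e-04  3.000e-04 -1.000e+00]] [-0.14090879 -0.14636264 -0.02400364]
```

View pics/v1b.png

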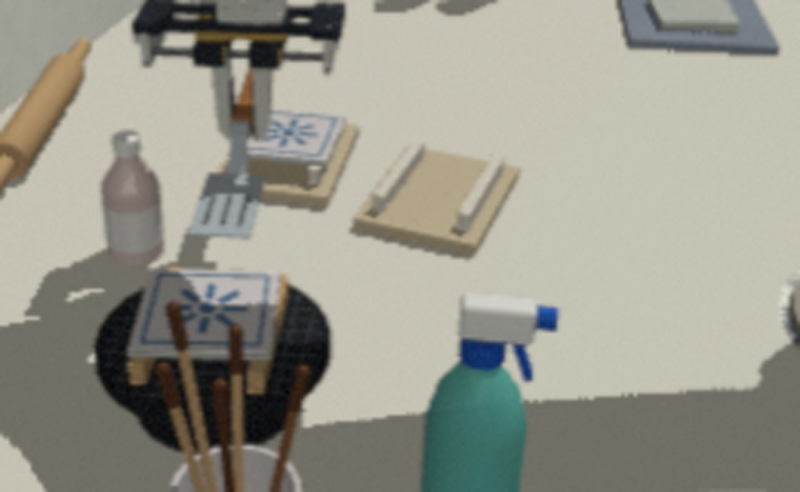

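The side view shows the spatula held level. Its blade tip corners are at (190,233) and (255,237) in the crop, ahead of the tile's near edge, and the fingers are well clear. I'll check for sag by projection.

Run:
```python
from h import *
o=observe();T=o['position'];M=R.from_quat(o['orientation']).as_matrix();d=M[:,0];w=M[:,1]
L=np.array([(52,27),(52,-27),(-52,27),(-52,-27)])
C=T+[0,0,-.199]
P=[C+d*(.105+a/1000)+w*b/1000 for a,b in L]
print((proj('side',P)-[150,130])*800/260)
print('z+10',(proj('side',np.array(P)+[0,0,.01])-[150,130])*800/260)
print(proj('top',P))
im=cv2.imread('pics/t1_raw.png'); 
a=cv2.resize(im[120:220,140:290],(800,533),interpolation=cv2.INTER_CUBIC); cv2.imwrite('pics/v1a.png',cv2.convertScaleAbs(a,alpha=1.4))
```

```text
[[186.64835604 232.62491979]
 [249.37946986 235.6795862 ]
 [207.59374369 172.26859795]
 [265.17551162 174.81302341]]
z+10 [[185.96644387 222.70582885]
 [249.01920889 225.73048362]
 [207.07187829 162.89395645]
 [264.92257025 165.41103381]]
[[201.5670812  159.80415147]
 [205.30130654 176.25452184]
 [233.49817601 152.23966858]
 [237.36179507 168.65505108]]
```

View pics/v1a.png

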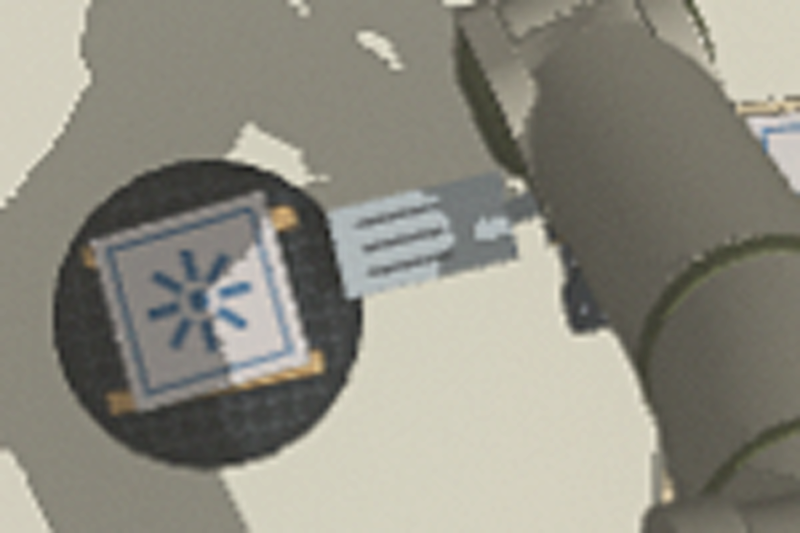

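No sag: the projected tip corners match the picture to about 1 px in both views. Now I'll line up and lower to channel height.

Emit:
{"name": "jog_arm", "arguments": {
  "steps": [
    [-4, 2, -10, 0, 0, 0, 1],
    [-4, 2, -10, 0, 0, 0, 1],
    [0, 0, -6, 0, 0, 0, 1],
    [0, 0, -2, 0, 0, 0, 1],
    [0, 0, 0, 0, 0, 0, 1],
    [0, 0, 0, 0, 0, 0, 1]
  ]
}}

```text
clock: 5.9
position: [0.6322, 0.0582, 0.2722]
orientation: [0.614, 0.789, 0.0, 0.0]
wrist_force: [0.1, 0.9, -1.1]
finger_gap: 0.0199
grip_force: 30.0
```

Emit:
{"name": "jog_arm", "arguments": {
  "steps": [
    [-1.2, 5, 0, 0, 0, 0, 1],
    [-2.5, 10, 0, 0, 0, 0, 1],
    [-2.5, 10, 0, 0, 0, 0, 1],
    [-2.5, 10, 0, 0, 0, 0, 1],
    [0, 0, 0, 0, 0, 0, 1]
  ]
}}

```text
clock: 6.4
position: [0.6228, 0.0959, 0.2724]
orientation: [0.613, 0.79, 0.001, -0.0]
wrist_force: [-0.6, -0.3, -0.6]
finger_gap: 0.0194
grip_force: 30.0
```

Emit:
{"name": "jog_arm", "arguments": {
  "steps": [
    [-2.5, 10, 0, 0, 0, 0, 1],
    [-2.5, 10, 0, 0, 0, 0, 1],
    [-2.5, 10, 0, 0, 0, 0, 1],
    [-2.5, 10, 0, 0, 0, 0, 1],
    [-2.5, 10, 0, 0, 0, 0, 1],
    [-2.5, 10, 0, 0, 0, 0, 1],
    [-2.5, 10, 0, 0, 0, 0, 1],
    [-2.5, 10, 0, 0, 0, 0, 1],
    [-1.5, 5, 0, 0, 0, 0, 1],
    [0, 0, 0, 0, 0, 0, 1],
    [0, 0, 0, 0, 0, 0, 1]
  ]
}}

```text
clock: 7.5
position: [0.6019, 0.178, 0.2722]
orientation: [0.614, 0.789, -0.0, 0.0]
wrist_force: [-0.0, -0.1, -0.6]
finger_gap: 0.0199
grip_force: 30.0
```

Run:
```python
from h import *
o=observe();T=o['position'];M=R.from_quat(o['orientation']).as_matrix();print(T,o['wrist_force'],o['wrist_torque'],M[:,0])
print('blade',T+M[:,0]*.105-[0,0,.199])
im=snap('top','t2');h=cv2.cvtColor(im,cv2.COLOR_BGR2HSV).astype(int);H,S,V=h[...,0],h[...,1],h[...,2]
print('tile',rect('top',((V>85)&(S<35))|((H>90)&(H<120)&(S>50)),(150,150,203,204),.092))
```

```text
[0.6019183 0.177956  0.2721658] [-0.02726858 -0.07932985 -0.6236722 ] [-0.11482152 -0.110704    0.03163507] [-2.46196324e-01  9.69219875e-01 -4.51294766e-04]
blade [0.57606769 0.27972408 0.07311841]
tile (array([575.3, 289.8]), array([110.9, 111.9]), 17.9)
```

Emit:
{"name": "jog_arm", "arguments": {
  "steps": [
    [0, 0, 3, 0, 0, 0, 1],
    [0, 0, 3, 0, 0, 0, 1],
    [0, 0, 2, 0, 0, 0, 1],
    [0, 0, 1, 0, 0, 0, 1],
    [0, 0, 1, 0, 0, 0, 1],
    [0, 0, 1, 0, 0, 0, 1],
    [0, 0, 1, 0, 0, 0, 1],
    [0, 0, 2, 0, 0, 0, 1],
    [0, 0, 2, 0, 0, 0, 1],
    [0, 0, 2, 0, 0, 0, 1],
    [0, 0, 0, 0, 0, 0, 1]
  ]
}}

```text
clock: 8.65
position: [0.602, 0.1782, 0.2906]
orientation: [0.614, 0.789, 0.0, 0.0]
wrist_force: [0.2, 1.4, -2.9]
finger_gap: 0.0197
grip_force: 30.0
```

Emit:
{"name": "jog_arm", "arguments": {
  "steps": [
    [0, 0, 2, 0, 0, 0, 1],
    [0, 0, 4, 0, 0, 0, 1],
    [0, 0, 5, 0, 0, 0, 1],
    [0, 0, 5, 0, 0, 0, 1],
    [0, 0, 5, 0, 0, 0, 1],
    [0, 0, 5, 0, 0, 0, 1],
    [0, 0, 5, 0, 0, 0, 1],
    [0, 0, 3, 0, 0, 0, 1],
    [0, 0, 0, 0, 0, 0, 1],
    [0, 0, 0, 0, 0, 0, 1],
    [0, 0, 0, 0, 0, 0, 1],
    [0, 0, 0, 0, 0, 0, 1]
  ]
}}

```text
clock: 9.85
position: [0.6018, 0.1782, 0.324]
orientation: [0.614, 0.789, -0.0, -0.0]
wrist_force: [0.1, -0.2, -2.7]
finger_gap: 0.0198
grip_force: 30.0
```

Run:
```python
from h import *
o=observe();T=o['position'];M=R.from_quat(o['orientation']).as_matrix();print(T,o['wrist_force'],o['wrist_torque'],M[:,0])
B=T+M[:,0]*.105-[0,0,.199];print('blade',B)
im=snap('top','t3');h=cv2.cvtColor(im,cv2.COLOR_BGR2HSV).astype(int);H,S,V=h[...,0],h[...,1],h[...,2]
print('tile',rect('top',((V>85)&(S<35))|((H>90)&(H<120)&(S>50)),(145,145,205,206),B[2]+.009))
s=snap('side','s3');P=[B+M[:,0]*(.009+a)+[0,0,.009] for a in(-.054,.054)];print((proj('side',P)-[150,130])*800/260)
cv2.imwrite('pics/v3.png',np.vstack([cv2.convertScaleAbs(cv2.resize(s[130:290,150:410],(520,320),interpolation=cv2.INTER_CUBIC),alpha=1.4),cv2.convertScaleAbs(cv2.resize(im[130:220,140:286],(520,320-40),interpolation=cv2.INTER_CUBIC),alpha=1.4)]))
```

```text
[0.60182488 0.17816874 0.32395137] [ 0.10632794 -0.21326663 -2.74717651] [-0.22840307 -0.19121548 -0.00818569] [-2.46309158e-01  9.69191307e-01 -9.52801622e-05]
blade [0.57596241 0.27993383 0.12494137]
tile (array([574.9, 304.4]), array([191.8, 158.4]), 2.2)
[[216.90208968 223.17427192]
 [192.76946914 301.81735188]]
```

View pics/v3.png

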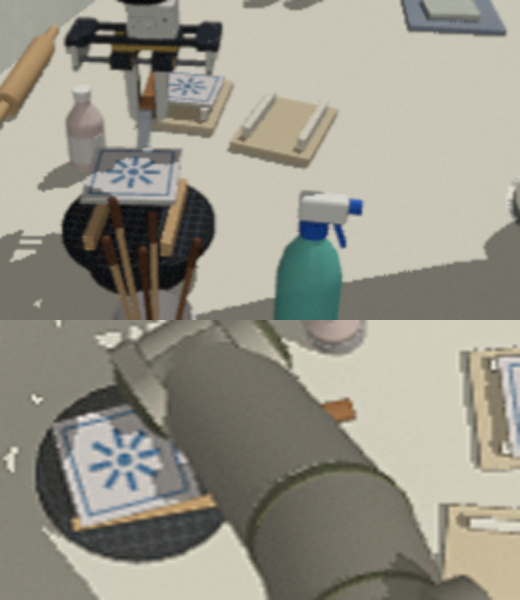

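The tile sits level on the blade, clear of the sticks (side panel, tile centre about (133,172)). Next I'll carry it to the near shelf with gentle ramps.

Emit:
{"name": "jog_arm", "arguments": {
  "steps": [
    [-1, -3, 0, 0, 0, 0, 1],
    [-2, -6, 0, 0, 0, 0, 1],
    [-4, -10, 0, 0, 0, -0.5, 1],
    [-5, -14, 0, 0, 0, -1, 1],
    [-7, -18, 0, 0, 0, -1, 1],
    [-7.5, -20, 0, 0, 0, -1, 1],
    [-7.5, -20, 0, 0, 0, -1, 1],
    [-7.5, -20, 0, 0, 0, -1, 1],
    [-7.5, -20, 0, 0, 0, -1, 1],
    [-7.5, -20, 0, 0, 0, -1, 1],
    [-7.5, -20, 0, 0, 0, -1, 1],
    [-7.5, -20, 0, 0, 0, -1, 1]
  ]
}}

```text
clock: 11.15
position: [0.5293, -0.015, 0.3244]
orientation: [0.678, 0.735, -0.0, 0.0]
wrist_force: [0.1, -0.7, -2.6]
finger_gap: 0.0198
grip_force: 30.0
```

Emit:
{"name": "jog_arm", "arguments": {
  "steps": [
    [-7.5, -20, 0, 0, 0, -1, 1],
    [-7.5, -20, -1, 0, 0, -1, 1],
    [-7.5, -20, -2, 0, 0, -1, 1],
    [-7.5, -20, -2, 0, 0, -1, 1],
    [-7.5, -20, -2, 0, 0, -1, 1],
    [-7, -18, -2, 0, 0, -1, 1],
    [-6.5, -16, -2, 0, 0, -1, 1],
    [-5.5, -14, -2, 0, 0, -1, 1],
    [-4.5, -11, -2, 0, 0, -1, 1],
    [-3.5, -8, -2, 0, 0, -0.8, 1],
    [-2, -5, -2, 0, 0, -0.5, 1],
    [-1.5, -3, -1, 0, 0, -0.2, 1]
  ]
}}

```text
clock: 12.35
position: [0.4623, -0.188, 0.304]
orientation: [0.742, 0.671, 0.0, -0.0]
wrist_force: [0.9, 0.3, -2.9]
finger_gap: 0.0197
grip_force: 30.0
```

Emit:
{"name": "jog_arm", "arguments": {
  "steps": [
    [0, 0, 0, 0, 0, 0, 1],
    [0, 0, 0, 0, 0, 0, 1],
    [0, 0, 0, 0, 0, 0, 1]
  ]
}}

```text
clock: 12.65
position: [0.4626, -0.1873, 0.3043]
orientation: [0.741, 0.671, 0.0, 0.0]
wrist_force: [-0.5, 0.1, -2.4]
finger_gap: 0.0199
grip_force: 30.0
```

```bash
cat > m.py <<'E'
from h import *
import sys
tag=sys.argv[1]; zt=float(sys.argv[2]) if len(sys.argv)>2 else None
o=observe();T=o['position'];M=R.from_quat(o['orientation']).as_matrix();print(T,o['wrist_force'],o['wrist_torque'],M[:,0])
B=T+M[:,0]*.105-[0,0,.199];z=zt or B[2]+.009;print('blade',B)
im=snap('top',tag);s=snap('side',tag+'s')
C=np.array([.475,-.0747,z]); x=np.array([.066,.998,0]);y=np.array([-.998,.066,0])
P=[C+x*a*.054+y*b*.054 for a,b in((1,1),(1,-1),(-1,-1),(-1,1))]
a=cv2.convertScaleAbs(cv2.resize(im[150:250,230:360],(780,600),interpolation=cv2.INTER_CUBIC),alpha=1.4)
b=cv2.convertScaleAbs(cv2.resize(s[140:240,220:350],(780,600),interpolation=cv2.INTER_CUBIC),alpha=1.4)
for n,i,off in(('top',a,(230,150)),('side',b,(220,140))):
    q=((proj(n,P)-off+.5)*6).astype(int); print(n,q.tolist())
    for u in q: cv2.circle(i,tuple(int(v) for v in u),3,(0,0,255),1)
cv2.imwrite(f'pics/{tag}v.png',np.vstack([cv2.resize(a,None,fx=.5,fy=.5,interpolation=cv2.INTER_AREA),cv2.resize(b,None,fx=.5,fy=.5,interpolation=cv2.INTER_AREA)]))
E
python3 m.py t4
```

```text
[ 0.46263506 -0.18726345  0.30426212] [-0.49407772  0.14028006 -2.40471406] [-0.22038168 -0.00873398 -0.05920996] [9.89922727e-02 9.95088189e-01 1.63638933e-04]
blade [ 0.47302925 -0.08277919  0.1052793 ]
top [[262, 452], [278, 244], [485, 261], [471, 469]]
side [[518, 210], [312, 171], [382, 88], [575, 122]]
```

View pics/t4v.png

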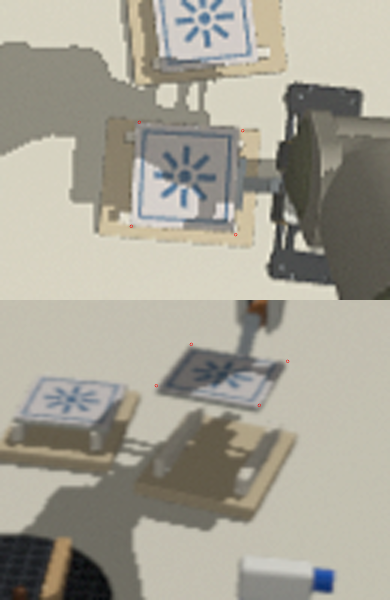

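The tile is above shelf_a, close to the projected target corners: tile centre about (185,177) and target centre about (187,178) in the top panel.

Run:
```python
from h import *
im=cv2.imread('pics/t4_raw.png');h=cv2.cvtColor(im,cv2.COLOR_BGR2HSV).astype(int);H,S,V=h[...,0],h[...,1],h[...,2]
blue=(H>95)&(H<120)&(S>60)
print('blue frame',rect('top',blue,(268,186,314,232),.1143,2))
im=cv2.imread('pics/top0_raw.png');h=cv2.cvtColor(im,cv2.COLOR_BGR2HSV).astype(int);H,S,V=h[...,0],h[...,1],h[...,2]
blue=(H>95)&(H<120)&(S>60)
print('init',rect('top',blue,(150,150,205,206),.092,2))
```

```text
blue frame (array([462.4, -58. ]), array([ 6.6, 18.1]), 45.6)
init (array([575.2, 289.2]), array([8.8, 9. ]), 0.7)
```

```bash
cat >> h.py <<'E'
def frame(f,box,z,s=18):
    im=cv2.imread(f);h=cv2.cvtColor(im,cv2.COLOR_BGR2HSV).astype(int);H,S=h[...,0],h[...,1]
    b=(H>95)&(H<125)&(S>s);x0,y0,x1,y1=box
    q=np.argwhere(b[y0:y1,x0:x1])[:,::-1]+[x0,y0]
    P=plane('top',q,z)[:,:2]*1000; r=cv2.minAreaRect(P.astype(np.float32)); return len(q),np.round(r[0],1),np.round(r[1],1),round(r[2],1),'median',np.median(P,0).round(1)
E
python3 - <<'E'
from h import *
for s in(18,25,35):
    print(frame('pics/t4_raw.png',(274,191,311,227),.1143,s),frame('pics/top0_raw.png',(155,152,203,202),.092,s))
E
```

```text
(276, array([476.7, -72.1]), array([92.9, 93.1]), 87.5, 'median', array([475.3, -71.7])) (258, array([576. , 290.5]), array([93. , 92.1]), 16.8, 'median', array([576. , 290.9]))
(245, array([476.4, -72.1]), array([92.8, 92.1]), 87.1, 'median', array([475.2, -71.8])) (225, array([576.2, 290.5]), array([93. , 91.6]), 17.1, 'median', array([576. , 291.5]))
(206, array([476.5, -72.2]), array([92.1, 91.8]), 87.4, 'median', array([476.3, -71.8])) (187, array([576.3, 290.7]), array([91.8, 91.2]), 17.0, 'median', array([579.1, 293.1]))
```

Emit:
{"name": "jog_arm", "arguments": {
  "steps": [
    [0, -0.5, -3, 0, 0, 0, 1],
    [-0.5, -1, -6, 0, 0, 0, 1],
    [-0.5, -0.5, -9, 0, 0, 0, 1],
    [-0.5, -0.5, -10, 0, 0, -0.5, 1],
    [0, 0, -10, 0, 0, -0.5, 1],
    [0, 0, -9, 0, 0, 0, 1],
    [0, 0, -6, 0, 0, 0, 1],
    [0, 0, -4, 0, 0, 0, 1],
    [0, 0, -3, 0, 0, 0, 1],
    [0, 0, -2, 0, 0, 0, 1],
    [0, 0, -2, 0, 0, 0, 1],
    [0, 0, -1, 0, 0, 0, 1]
  ]
}}

```text
clock: 13.95
position: [0.4609, -0.1903, 0.2393]
orientation: [0.747, 0.664, 0.0, 0.0]
wrist_force: [-0.0, -0.4, -2.5]
finger_gap: 0.0198
grip_force: 30.0
```

Emit:
{"name": "jog_arm", "arguments": {
  "steps": [
    [0, 0, -1, 0, 0, 0, 1],
    [0, 0, -1, 0, 0, 0, 1],
    [0, 0, -1, 0, 0, 0, 1],
    [0, 0, -1, 0, 0, 0, 1],
    [0, 0, -1, 0, 0, 0, 1],
    [0, 0, -1, 0, 0, 0, 1],
    [0, 0, -1, 0, 0, 0, 1],
    [0, 0, -1, 0, 0, 0, 1],
    [0, 0, -1, 0, 0, 0, 1],
    [0, 0, -1, 0, 0, 0, 1],
    [0, 0, -1, 0, 0, 0, 1],
    [0, 0, -1, 0, 0, 0, 1]
  ]
}}

```text
clock: 15.15
position: [0.4609, -0.1903, 0.2271]
orientation: [0.747, 0.664, -0.0, 0.0]
wrist_force: [-0.1, -0.1, -1.4]
finger_gap: 0.0197
grip_force: 30.0
```

Emit:
{"name": "jog_arm", "arguments": {
  "steps": [
    [0, 0, -2, 0, 0, 0, 1],
    [0, 0, -2, 0, 0, 0, 1],
    [0, 0, 0, 0, 0, 0, 1],
    [0, 0, 0, 0, 0, 0, 1]
  ]
}}

```text
clock: 15.55
position: [0.4609, -0.1902, 0.2231]
orientation: [0.747, 0.664, -0.0, -0.0]
wrist_force: [-0.4, -0.3, -1.3]
finger_gap: 0.0198
grip_force: 30.0
```

```bash
python3 m.py t5 0.042; python3 -c "
from h import *
for s in(18,25,35):print(frame('pics/t5_raw.png',(272,190,313,228),.042,s))"
```

```text
[ 0.4608572  -0.19024928  0.22312334] [-0.36177094 -0.263554   -1.32616816] [-0.22486116 -0.03680851  0.00558803] [ 1.17290892e-01  9.93097602e-01 -1.15738877e-05]
blade [ 0.47317274 -0.08597403  0.02412213]
top [[258, 455], [273, 257], [471, 272], [457, 470]]
side [[508, 335], [309, 294], [377, 205], [564, 241]]
(268, array([476.6, -81.5]), array([105.4,  93.3]), 86.4, 'median', array([475.7, -76.4]))
(231, array([476.6, -75.4]), array([92.6, 92.4]), 86.0, 'median', array([475.8, -76.5]))
(183, array([476.7, -75.5]), array([91.8, 92.2]), 86.2, 'median', array([478.1, -76.5]))
```

View pics/t5v.png

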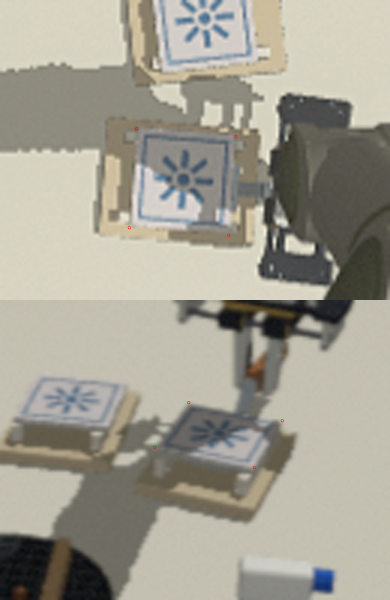

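The tile rests on both bars at (476.6,-75.4), square to within 0.5° of the shelf (top panel, tile centre (184,180)). Now I'll draw the spatula out.

Emit:
{"name": "jog_arm", "arguments": {
  "steps": [
    [-0.6, -5, 0, 0, 0, 0, 1],
    [-1.2, -10, 0, 0, 0, 0, 1],
    [-1.2, -10, 0, 0, 0, 0, 1],
    [-1.2, -10, 0, 0, 0, 0, 1],
    [-1.2, -10, 0, 0, 0, 0, 1],
    [-1.2, -10, 0, 0, 0, 0, 1],
    [-1.2, -10, 0, 0, 0, 0, 1],
    [-1.2, -10, 0, 0, 0, 0, 1],
    [-1.2, -10, 0, 0, 0, 0, 1],
    [-1.2, -10, 0, 0, 0, 0, 1],
    [-1.2, -10, 0, 0, 0, 0, 1],
    [-1.2, -10, 0, 0, 0, 0, 1]
  ]
}}

```text
clock: 16.85
position: [0.447, -0.3061, 0.2232]
orientation: [0.747, 0.664, -0.0, 0.0]
wrist_force: [-0.0, 0.1, -1.3]
finger_gap: 0.0199
grip_force: 30.0
```

Emit:
{"name": "jog_arm", "arguments": {
  "steps": [
    [-1.2, -15, 0, 0, 0, 0, 1],
    [-2, -20, 0, 0, 0, 0, 1],
    [-2, -20, 0, 0, 0, 0, 1],
    [-2, -20, 0, 0, 0, 0, 1],
    [-2, -15, 0, 0, 0, 0, 1],
    [-1, -8, 0, 0, 0, 0, 1],
    [0, 0, -6, 0, 0, 0, 1],
    [0, 0, -8, 0, 0, 0, 1],
    [0, 0, -5, 0, 0, 0, 1],
    [0, 0, -2, 0, 0, 0, 1],
    [0, 0, -1, 0, 0, 0, 1],
    [0, 0, 0, 0, 0, 0, 1]
  ]
}}

```text
clock: 18.05
position: [0.4371, -0.4029, 0.2011]
orientation: [0.747, 0.665, -0.0, -0.0]
wrist_force: [-0.2, 0.2, -0.7]
finger_gap: 0.0202
grip_force: 30.0
```

Emit:
{"name": "jog_arm", "arguments": {
  "steps": [
    [0, 0, -1, 0, 0, 0, 1],
    [0, 0, -0.8, 0, 0, 0, 1],
    [0, 0, 0, 0, 0, 0, 1],
    [0, 0, 0, 0, 0, 0, 1]
  ]
}}

```text
clock: 18.45
position: [0.4369, -0.4033, 0.1995]
orientation: [0.747, 0.664, -0.0, 0.0]
wrist_force: [-0.3, -0.8, -1.5]
finger_gap: 0.02
grip_force: 30.0
```

Emit:
{"name": "jog_arm", "arguments": {
  "steps": [
    [0, 0, -0.6, 0, 0, 0, 1],
    [0, 0, 0, 0, 0, 0, 1],
    [0, 0, 0, 0, 0, 0, 0.7],
    [0, 0, 0, 0, 0, 0, 0.6],
    [0, 0, 0, 0, 0, 0, 0.5],
    [0, 0, 0, 0, 0, 0, 0.4],
    [0, 0, 0, 0, 0, 0, 0.3],
    [0, 0, 0, 0, 0, 0, 0.3],
    [0, 0, 0, 0, 0, 0, 0.3],
    [0, 0, 0, 0, 0, 0, 0.3]
  ]
}}

```text
clock: 19.45
position: [0.4369, -0.4033, 0.1988]
orientation: [0.747, 0.664, -0.0, -0.0]
wrist_force: [-0.5, 0.2, -0.4]
finger_gap: 0.0649
grip_force: 0.0
```

Emit:
{"name": "jog_arm", "arguments": {
  "steps": [
    [0, 0, 5, 0, 0, 0, 0.3],
    [0, 0, 15, 0, 0, 0, 0.3],
    [0, 0, 30, 0, 0, 0, 0.3],
    [0, 0, 40, 0, 0, 0, 0.3],
    [0, -20, 40, 0, 0, 0, 0.3],
    [0, -40, 30, 0, 0, 0, 0.3],
    [0, -40, 10, 0, 0, 0, 0.3],
    [0, -40, 0, 0, 0, 0, 0.3],
    [0, 0, 0, 0, 0, 0, 0.3],
    [0, 0, 0, 0, 0, 0, 0.3]
  ]
}}

```text
clock: 20.45
position: [0.4361, -0.5437, 0.3695]
orientation: [0.748, 0.664, 0.0, 0.0]
wrist_force: [0.2, 1.4, -0.7]
finger_gap: 0.0649
grip_force: 0.0
```

Run:
```python
from h import *
print(observe()['position'],observe()['finger_gap'])
im=snap('top','t6');s=snap('side','s6')
for q in(18,25,35):print(frame('pics/t6_raw.png',(272,190,313,228),.042,q))
cv2.imwrite('pics/v6.png',cv2.convertScaleAbs(np.vstack([cv2.resize(im[110:260,230:500],(540,300)),cv2.resize(s[100:250,200:470],(540,300))]),alpha=1.4))
```

```text
[ 0.43614725 -0.54368384  0.36948942] 0.06485202712693529
(262, array([477.1, -75.3]), array([92.8, 93. ]), 86.4, 'median', array([478.2, -76.4]))
(225, array([476.7, -75.2]), array([92.8, 92.2]), 86.2, 'median', array([478.3, -76.5]))
(175, array([477.2, -75.5]), array([91.8, 91.2]), 86.2, 'median', array([478.7, -76.5]))
```

View pics/v6.png

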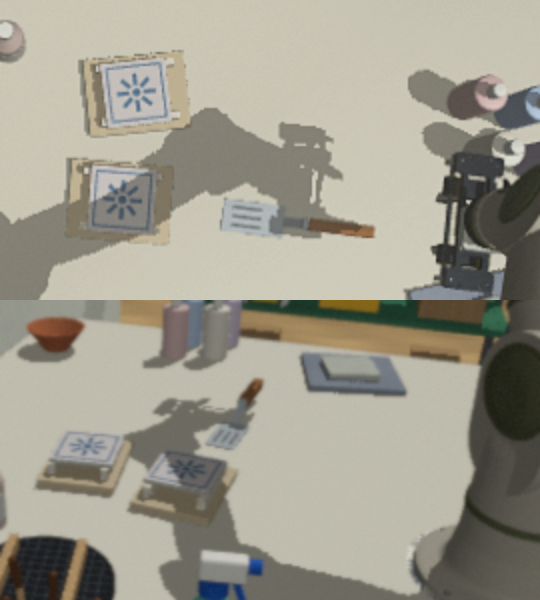

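The tile is centred on shelf_a (top panel (122,200)). The spatula lies flat on open table with its blade at (252,217), and the gripper is clear.

```bash
python3 -c "
from station import *
print(hand_in())"
```

```text
the job is handed in; nothing more can be done
None
```

I handed the job in at about 20.6 s; in the last pictures the tile sits on shelf_a about 2 mm from centre and square to within about 0.5°, with the spatula lying flat on open table, but `hand_in()` gave no verdict.

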